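Load the permeability tester's cup carrier

TASK

Lift the hold-down bar straight up off the two pins of the cup rack without cocking it, and lay it flat in its long shallow tray. Then move the row of four test cups from the rack to the tester's cup carrier, in the order that the carrier's coloured seats give: each cup goes upright and fully down into the seat that has the colour of its clamp ring. Keep the cups upright, set everything down gently without dropping it, and let go of it all.

Things in the scene. Friction and masses are not known exactly. Their poses are not given: they have to be found in the camera images.
- cup_red: Loose test cup with a red clamp ring: body 34 mm diameter, ring 46 mm diameter from 26 mm up to the top at 42 mm, pale film window on top, about 0.11 kg. Origin: centre of its underside, z up. Starts in the rack (plate 72 mm wide, top 18 mm above the bench), foot in a 6 mm deep recess, one of a row of four 62 mm apart along the bar's x axis, the bar 2 mm above it.
- cup_yellow: Loose test cup with a yellow clamp ring: body 34 mm diameter, ring 46 mm diameter from 26 mm up to the top at 42 mm, pale film window on top, about 0.11 kg. Origin: centre of its underside, z up. Starts in the rack (plate 72 mm wide, top 18 mm above the bench), foot in a 6 mm deep recess, one of a row of four 62 mm apart along the bar's x axis, the bar 2 mm above it.
- cup_blue: Loose test cup with a blue clamp ring: body 34 mm diameter, ring 46 mm diameter from 26 mm up to the top at 42 mm, pale film window on top, about 0.11 kg. Origin: centre of its underside, z up. Starts in the rack (plate 72 mm wide, top 18 mm above the bench), foot in a 6 mm deep recess, one of a row of four 62 mm apart along the bar's x axis, the bar 2 mm above it.
- cup_green: Loose test cup with a green clamp ring: body 34 mm diameter, ring 46 mm diameter from 26 mm up to the top at 42 mm, pale film window on top, about 0.11 kg. Origin: centre of its underside, z up. Starts in the rack (plate 72 mm wide, top 18 mm above the bench), foot in a 6 mm deep recess, one of a row of four 62 mm apart along the bar's x axis, the bar 2 mm above it.
- seat_red: Fixed round seat, red all over (rim and floor), one of a row of four 62 mm apart on the cup carrier (flat plate 74 mm wide, top 12 mm above the bench). Rim: outside 59 mm, opening 50 mm, top 6 mm above the origin. Origin: centre of its underside; the floor for a cup's foot lies 2 mm above it. x: along the row; z up.
- seat_yellow: Fixed round seat, yellow all over (rim and floor), one of a row of four 62 mm apart on the cup carrier (flat plate 74 mm wide, top 12 mm above the bench). Rim: outside 59 mm, opening 50 mm, top 6 mm above the origin. Origin: centre of its underside; the floor for a cup's foot lies 2 mm above it. x: along the row; z up.
- seat_blue: Fixed round seat, blue all over (rim and floor), one of a row of four 62 mm apart on the cup carrier (flat plate 74 mm wide, top 12 mm above the bench). Rim: outside 59 mm, opening 50 mm, top 6 mm above the origin. Origin: centre of its underside; the floor for a cup's foot lies 2 mm above it. x: along the row; z up.
- seat_green: Fixed round seat, green all over (rim and floor), one of a row of four 62 mm apart on the cup carrier (flat plate 74 mm wide, top 12 mm above the bench). Rim: outside 59 mm, opening 50 mm, top 6 mm above the origin. Origin: centre of its underside; the floor for a cup's foot lies 2 mm above it. x: along the row; z up.
- bar: Loose aluminium bar 292 (x) x 20 (y) x 8 mm, about 0.18 kg; black grip on its middle 34 (x) x 16 (y) mm, from 8 to 40 mm above the origin (centre of the underside). Starts level over the row of cups; its 11 mm holes, 133 mm either side of the middle, sit on the rack's fixed 8 mm pins, whose tips reach 18 mm above the bar's underside: it is free once raised that far.
- tray: Fixed shallow slate-blue tray for the bar, open on top: outside 330 (x) x 66 mm (y), walls 4 mm thick and 14 mm high, floor 4 mm thick. Origin: centre of its underside, on the bench, z up.

How it is judged:
By the outcome, as a careful person would: the job done as asked, in the order asked, and still so for the second after the job is handed in, with the robot touching nothing.
It also fails if it takes over 128 s, if anything falls off the work surface, if the arm or the gripper's body presses on something with over 40 N, if the wrist force passes 120 N, or if a joint passes its speed limit or range.

ROBOT

A 7-joint arm with a two-finger parallel gripper is mounted at the origin on the work surface. World frame = base frame: x ahead of the robot, y to its left, z up, the work surface at z = 0. Lengths are in m, angles in rad, forces in N, time in s.
With the tool pointing down it reaches from about 0.4 to 0.925 m from the base axis. Payload 4.1 kg.
Tool frame: the origin (TCP) lies midway between the tips of the shut fingers; the grasp point (between the pads) lies 19 mm behind it; z points along the fingers, y is the line along which they close (so a half turn about z gives the same grasp; the last joint's range is limited). The gripper opens to 85 mm and grips with 20 to 120 N. Pads are 22 mm wide; open, the fingers measure 114 mm over their backs; the gripper's body (76 mm by 85 mm) begins 54 mm behind the grasp point. The pads swing forward as they close: fully open they stand 13 mm farther back than shut.
Start: joints at [1.153, 0.398, 0.045, 1.537, -0.019, 1.207, -0.051], TCP at [0.204, -0.617, 0.231] pointing down, gripper open.
Joint ranges: [-2.82, 2.82], [-0.49, 2.23], [-1.37, 1.46], [0, 2.46], [-1.36, 4.5], [0.23, 2], [-2.94, 2.94]. Speed limits (rad/s): [2.57, 2.57, 3.14, 3.14, 3.14, 3.14, 3.14].

INTERFACE

Orientations are given as a unit quaternion [x, y, z, w].
In Python, from bench import bot, command_gripper, kinematics, status, viewer, job gives the robot as it stands. Calls block until the motion is done:
- bot.move_to(position, orientation): joint-space move of the TCP to a pose.
- bot.move_straight(position, rot=None, velocity=0.15, contact_N=None): straight line of the TCP; rot=None keeps the orientation; velocity is the mean speed in m/s. With contact_N (N) it stops when the force on the tool has changed by that much, and returns True; else False.
- bot.move_joints(angles): joint-space move.
- command_gripper(opening): finger opening in m; the grip force is fixed at half the most; returns when the fingers have stopped.
- bot.dwell(seconds).
- kinematics.solve_ik(position, orientation): joint angles nearest the present ones, or None.
- status.read_state(): the state.
- viewer.camera(name): name is "scene" or "side" or "wrist"; returns the picture (480x640x3 uint8, red, green, blue); there is no depth.
- viewer.camera_info(name): a dict with "fov_y" (degrees; the focal length in pixels is half the picture's height over the tangent of half this angle, whatever the lens; pixels are square), "cx", "cy" (the principal point, pixels), "eye" and "attitude" of the camera in the world; the wrist camera has in their place "T_tool_cam" (4x4, takes a point from camera to tool coordinates, whose origin is the TCP and whose axes are the flange's). Camera axes: x right, y up, looking along -z (the intrinsics and any distortion apply to the point x, -y, -z); pixel columns grow to the right and rows downward; lengths in m; the calibration is good to about 2 mm. A picture is of the moment at which its call begins: read the wrist's pose just before it. camera_info takes no time and is no camera call.
A pose or a line that the arm cannot do raises bot.Unreachable and nothing moves.
- job.close_job(): hands the job in; it is judged then, once.
The state is a dict: "t": time; "joints": joint angles; "dq": joint speeds; "effort": joint torques, N m; "eef_pos": TCP position; "orientation": TCP orientation; "contact_force": force on the tool from outside, world axes, zero at the start; "torque": the same for the moment, N m; "opening": finger opening in m; "finger_force": force on a finger pad.
Only numpy, scipy, OpenCV 4.12 (cv2) and the standard library are available. Lean on these libraries where they do the work, as an engineer would, in place of code of your own. Each camera call takes 0.05 s, during which the arm holds its last target. There are 200 camera calls.

## Working session

There is one attempt and no reset: what is moved stays moved. The work goes in short steps, each a Python script; the robot and the scene stay as the last script left them, time stands still between calls to the robot, and variables do not carry over. Pictures are saved under pics/ and viewed, at most 14 in all, crops included, and the job is handed in when it is done.

```bash
ls; mkdir -p pics
python3 - <<'E'
from bench import bot, command_gripper, kinematics, status, viewer, job
import cv2
s=status.read_state();print(s)
for n in ["scene","side","wrist"]:
    i=viewer.camera_info(n);print(n,i)
    cv2.imwrite(f"pics/{n}0.png",viewer.camera(n)[:,:,::-1])
E
```

```text
pics
{'t': 0.0, 'joints': array([ 1.15299941,  0.39923707,  0.04507457,  1.5378799 , -0.01866156,
        1.20689444, -0.05069369]), 'dq': array([-0.00088924, -0.00023659,  0.00107344,  0.00084643, -0.00015227,
       -0.00019249, -0.00040385]), 'effort': array([ 5.61885518e-04, -4.75121391e+01,  1.36480417e+00, -2.54219145e+01,
        1.15767468e-02,  9.34887008e-03,  1.49294038e-05]), 'eef_pos': array([ 0.20351275, -0.61665202,  0.23023522]), 'orientation': array([ 9.87314940e-01,  1.58770941e-01, -2.52235747e-04, -9.66730225e-04]), 'contact_force': array([-0.45465683, -0.50995127,  0.02856002]), 'torque': array([-0.00076432, -0.0126105 , -0.04445427]), 'finger_force': 0.0, 'opening': 0.0852894866718034}
scene {'fov_y': 43.323889340547936, 'cx': 315.14030655886455, 'cy': 239.21111650249424, 'eye': array([0.98508134, 0.48840895, 0.56860738]), 'attitude': array([0.15970909, 0.41942527, 0.83576772, 0.31633488])}
side {'fov_y': 49.35935242765355, 'cx': 331.43219957477567, 'cy': 240.4762219064001, 'eye': array([ 0.43242686, -0.59135974,  0.65275444]), 'attitude': array([ 0.37777685, -0.04539392, -0.10075588,  0.91927814])}
wrist {'fov_y': 65.04983171751326, 'cx': 317.46170601754153, 'cy': 243.53383750350105, 'T_tool_cam': array([[-9.08717908e-04,  9.61758187e-01,  2.73898456e-01,
         6.93271609e-02],
       [ 9.99999545e-01,  9.53693838e-04, -3.10529771e-05,
        -8.31128113e-05],
       [-2.91080725e-04,  2.73898303e-01, -9.61758616e-01,
        -1.41066930e-01],
       [ 0.00000000e+00,  0.00000000e+00,  0.00000000e+00,
         1.00000000e+00]])}
```

View pics/scene0.png

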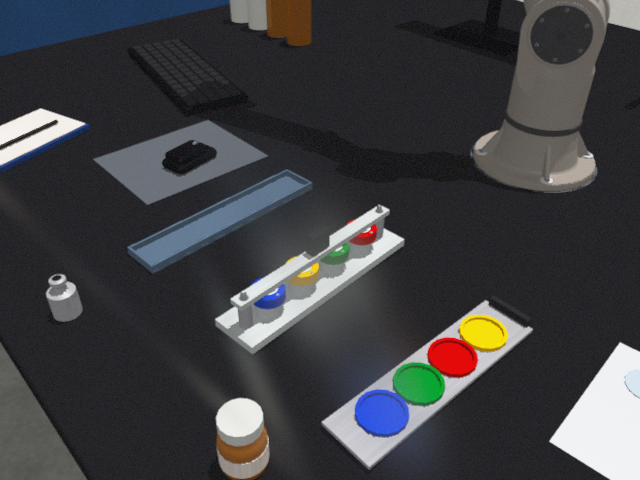

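View pics/side0.png

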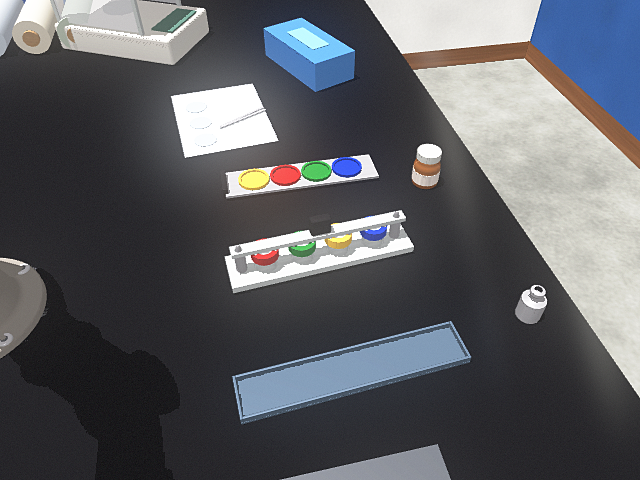

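```bash
cat > h.py <<'E'
import numpy as np, cv2
from scipy.spatial.transform import Rotation as R
from bench import bot, command_gripper, kinematics, status, viewer, job
def grab(n,save=None):
    """picture and camera pose (eye, rotation cam->world, f, cx, cy)"""
    s=status.read_state(); i=viewer.camera_info(n); im=viewer.camera(n)
    f=240/np.tan(np.radians(i["fov_y"])/2)
    if n=="wrist":
        Rt=R.from_quat(s["orientation"]).as_matrix(); T=np.array(i["T_tool_cam"])
        e=s["eef_pos"]+Rt@T[:3,3]; A=Rt@T[:3,:3]
    else: e=np.array(i["eye"]); A=R.from_quat(i["attitude"]).as_matrix()
    if save: cv2.imwrite(f"pics/{save}.png",im[:,:,::-1])
    return im,(e,A,f,i["cx"],i["cy"])
def toz(c,uv,z):
    e,A,f,cx,cy=c; uv=np.atleast_2d(uv).astype(float)
    d=np.c_[(uv[:,0]-cx)/f,-(uv[:,1]-cy)/f,-np.ones(len(uv))]@A.T
    return e+d*((z-e[2])/d[:,2])[:,None]
HUE=dict(red=[(0,8),(172,180)],yellow=[(18,35)],green=[(45,80)],blue=[(112,130)],slate=[(95,111)])
def mask(im,col):
    h=cv2.cvtColor(im,cv2.COLOR_RGB2HSV); smin=(70 if col=="slate" else 130)
    m=sum(cv2.inRange(h,(a,smin,60),(b,255,255)) for a,b in HUE[col])
    return m.astype(np.uint8)
def blobs(im,col,amin=150):
    cs,_=cv2.findContours(mask(im,col),cv2.RETR_EXTERNAL,cv2.CHAIN_APPROX_NONE)
    return sorted([c for c in cs if cv2.contourArea(c)>amin],key=cv2.contourArea,reverse=True)
def down(yaw):
    """tool pointing down, tool x axis at angle yaw in the world"""
    c,s=np.cos(yaw),np.sin(yaw)
    return R.from_matrix(np.array([[c,s,0],[s,-c,0],[0,0,-1]])).as_quat()
COLS=["red","yellow","green","blue"]
E
python3 - <<'E'
from h import *
np.set_printoptions(precision=4,suppress=True)
H={"scene":dict(ends=[(240,298),(388,211)],grip=[(318,238)]),"side":dict(ends=[(405,217),(231,250)],grip=[(321,221)])}
for n in ["scene","side"]:
    im,c=grab(n)
    for k in COLS:
        for b in blobs(im,k)[:2]:
            e=cv2.fitEllipse(b); print(n,k,cv2.contourArea(b),np.round(e[0]),toz(c,e[0],.018)[0])
    t=[b for b in blobs(im,"slate",1500)]
    for b in t[:3]:
        p=cv2.boxPoints(cv2.minAreaRect(b)); q=cv2.approxPolyDP(cv2.convexHull(b),8,True)[:,0]; w=toz(c,q,.014)
        print(n,"slate",cv2.contourArea(b),q.tolist(),w[:,:2].tolist())
    print("bar ends",toz(c,H[n]["ends"],.064)[:,:2].tolist(),"grip",toz(c,H[n]["grip"],.096)[0])
E
```

```text
scene red 1455.5 [452. 357.] [0.5277 0.2234 0.018 ]
scene red 246.0 [366. 236.] [ 0.4305 -0.0193  0.018 ]
scene yellow 1300.5 [483. 333.] [0.4659 0.2235 0.018 ]
scene green 1577.0 [419. 383.] [0.5885 0.2228 0.018 ]
scene blue 1925.5 [381. 413.] [0.6515 0.223  0.018 ]
scene blue 318.0 [271. 299.] [ 0.6278 -0.0032  0.018 ]
scene slate 6671.0 [[229, 0], [0, 55], [0, 0]] [[-0.16808505496566184, -1.2395587060780844], [0.5737830199416134, -1.209771134312371], [0.3956442809679125, -1.7325133839487603]]
scene slate 5602.0 [[311, 182], [153, 273], [129, 254], [286, 169]] [[0.38434904291431693, -0.20004082227562275], [0.718062336903885, -0.16149330876141393], [0.7227494370854212, -0.22428847670648783], [0.388605494715621, -0.2642985524786146]]
bar ends [[0.6856388560068063, 0.011091087843925429], [0.4069407765426881, 0.0004512297643905483]] grip [0.5592 0.014  0.096 ]
side red 471.0 [285. 175.] [0.5258 0.2167 0.018 ]
side red 233.0 [265. 258.] [0.4592 0.0049 0.018 ]
side yellow 263.0 [253. 179.] [0.4642 0.2157 0.018 ]
side yellow 220.0 [339. 241.] [0.5875 0.0162 0.018 ]
side green 403.0 [316. 
[... 371 characters left out ...]
006]]
side slate 9645.5 [[542, 0], [639, 0], [639, 140], [531, 42]] [[1.4691510015286107, 0.9353384139984849], [1.7757180206680625, 0.8726213431923547], [1.2864810730935181, 0.18050657427812655], [1.288094155235707, 0.6642522190280665]]
side slate 4370.0 [[263, 28], [303, 18], [355, 51], [353, 78], [314, 91], [265, 54]] [[0.5724158236490154, 0.9060771198997087], [0.6977801754325973, 0.951730899406445], [0.7952814766363481, 0.7110523555071518], [0.7533842426789195, 0.5689491493517095], [0.6459226291644542, 0.5266833740931488], [0.5565209396056389, 0.743016496905304]]
bar ends [[0.6963109148873912, 0.004269888643311015], [0.407433685313817, -0.01049935961731141]] grip [ 0.551  -0.0091  0.096 ]
```

Run:
```python
from h import *
np.set_printoptions(precision=4,suppress=True)
bot.move_to([.50,-.20,.32],down(0.1)); im,c=grab("wrist","w_tray")
for b in blobs(im,"slate",3000)[:1]:
    r=cv2.minAreaRect(cv2.convexHull(b)); w=toz(c,cv2.boxPoints(r),.014)[:,:2]; print("tray",w.tolist(),w.mean(0),[np.linalg.norm(w[i]-w[i-1]) for i in range(2)])
bot.move_to([.52,.0,.32],down(0.045)); im,c=grab("wrist","w_bar"); s=status.read_state();print(s["t"],s["joints"],s["eef_pos"],c[0])
```

```text
3.05 [ 0.2684  0.1212 -0.3818  1.7053  0.0478  1.3246 -1.6524] [ 0.5201 -0.0029  0.3198] [0.5894 0.0008 0.4609]
```

View pics/w_bar.png

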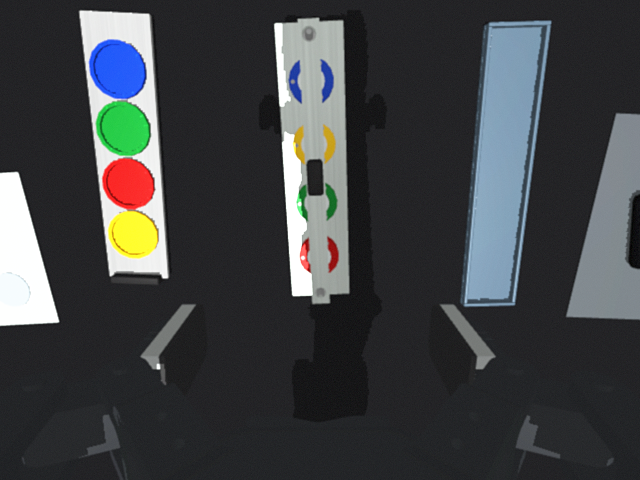

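View pics/w_tray.png

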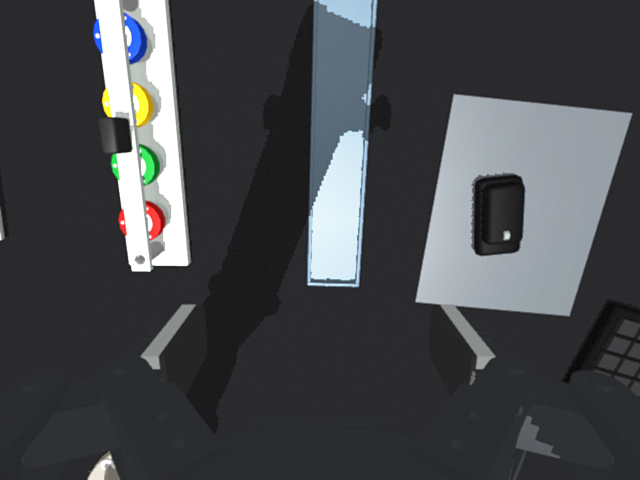

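In `w_bar`, the bar runs from (308,18) to (321,303), with pin tips at about (309,33) and (321,293) and the grip at (315,177). The tray corners are near (486,24), (551,21), (516,305) and (462,305), and all the seats are visible at the left.

Run:
```python
from h import *
np.set_printoptions(precision=4,suppress=True)
im,c=grab("wrist")
b=max(blobs(im,"slate",3000),key=cv2.contourArea); q=cv2.approxPolyDP(cv2.convexHull(b),8,True)[:,0]; w=toz(c,q,.014)[:,:2]
print("tray",q.tolist(),w.tolist(),w.mean(0),np.linalg.norm(w-np.roll(w,1,0),axis=1))
for k in COLS:
    b=blobs(im,k)[0]; print(k,toz(c,cv2.fitEllipse(b)[0],.018)[0])
roi=im[140:215,295:335]; g=(roi.max(2)<50).astype(np.uint8)
cs,_=cv2.findContours(g,cv2.RETR_EXTERNAL,cv2.CHAIN_APPROX_NONE); G=max(cs,key=cv2.contourArea)+[295,140]
r=cv2.minAreaRect(G); gw=toz(c,cv2.boxPoints(r),.096)[:,:2]; print("grip",r,gw.mean(0),gw.tolist(),np.linalg.norm(gw-np.roll(gw,1,0),axis=1))
p=toz(c,[(309,33),(321,293)],.074); d=p[0]-p[1]; print("pins",p,p.mean(0),np.linalg.norm(d),np.arctan2(d[1],d[0]))
p=toz(c,[(308,18),(321,303)],.064); d=p[0]-p[1]; print("ends",p,p.mean(0),np.linalg.norm(d),np.arctan2(d[1],d[0]))
```

```text
tray [[550, 20], [514, 305], [465, 306], [483, 25]] [[0.7172355762194492, -0.24127791328716122], [0.38946170094308036, -0.2634080860188278], [0.3855533704777326, -0.2001366400073417], [0.7096949880299229, -0.17127365380520254]] [ 0.5505 -0.219 ] [0.0704 0.3285 0.0634 0.3254]
red [0.5274 0.2194 0.018 ]
yellow [0.4661 0.2194 0.018 ]
green [0.589  0.2193 0.018 ]
blue [0.6504 0.2192 0.018 ]
grip ((314.0, 177.0), (34.0, 14.0), 90.0) [0.5515 0.0014] [[0.5673767305867486, 0.00861972671302507], [0.5679063178753585, -0.004640801935333807], [0.5356318762456653, -0.00601560679654098], [0.5350907002279249, 0.007574268624186716]] [0.0323 0.0133 0.0323 0.0136]
pins [[ 0.6805  0.011   0.074 ]
 [ 0.4223 -0.0111  0.074 ]] [ 0.5514 -0.      0.074 ] 0.259168178741415 0.0852604144245308
ends [[ 0.6954  0.0126  0.064 ]
 [ 0.4056 -0.0119  0.064 ]] [0.5505 0.0004 0.064 ] 0.29088231701965855 0.0844299883498506
```

Run:
```python
from h import *
np.set_printoptions(precision=4,suppress=True)
bot.move_to([.551,.0005,.17],down(0.085)); bot.dwell(.3); im,c=grab("wrist","w_bar2"); s=status.read_state(); print(s["t"],s["eef_pos"],2*np.arctan2(s["orientation"][1],s["orientation"][0]))
```

```text
4.1083 [0.5516 0.0005 0.1713] 0.08482524584240969
```

View pics/w_bar2.png

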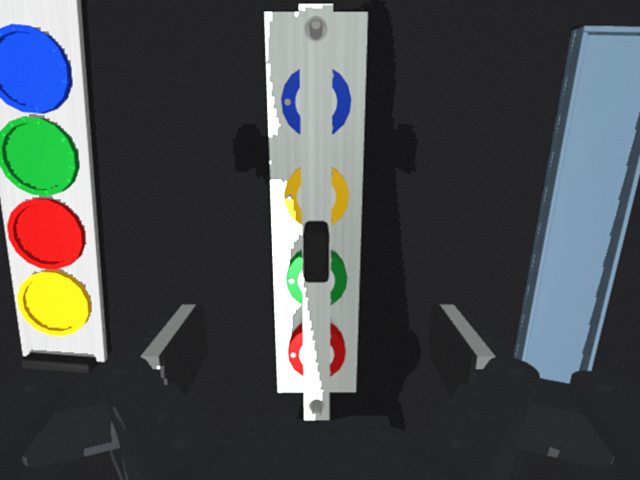

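The bar is vertical and centred at u≈316 (cx 317), and the grip spans 303–329. It is aligned, so I'll grip and lift.

```bash
python3 - <<'E'
from h import *
np.set_printoptions(precision=4,suppress=True)
def pr(m): s=status.read_state(); print(m,round(s["t"],2),s["eef_pos"],s["contact_force"],s["torque"],s["opening"],s["finger_force"])
print(bot.move_straight([.551,.0005,.070],velocity=.08,contact_N=10)); pr("down")
command_gripper(0.010); pr("grip")
print(bot.move_straight([.551,.0005,.078],velocity=.02)); pr("up1")
bot.move_straight([.551,.0005,.098],velocity=.04); pr("up2")
bot.move_straight([.551,.0005,.18],velocity=.1); pr("up3")
grab("side","s_lift"); grab("scene","c_lift")
E
python3 -c "
import cv2,numpy as np
a=cv2.imread('pics/s_lift.png')[80:330,180:480];b=cv2.imread('pics/c_lift.png')[80:330,170:470]
cv2.imwrite('pics/lift.png',np.hstack([a,b]))"
```

```text
False
down 5.51 [0.5515 0.0005 0.0706] [ 0.2569 -0.8959  0.7858] [-0.0588  0.059   0.0064] 0.0853271370504063 0.0
grip 6.15 [0.5511 0.0005 0.0702] [0.7219 0.4986 1.2932] [0.0213 0.1064 0.013 ] 0.014995038358514182 58.99213492870331
False
up1 6.7 [0.5509 0.0005 0.078 ] [-0.2928  0.2141 -3.211 ] [-0.001  -0.022   0.0092] 0.014887608956612073 58.622315526008606
up2 7.35 [0.551  0.0005 0.0981] [ 0.4425 -0.3444 -2.647 ] [-0.0612 -0.045   0.0242] 0.01516798852520025 58.61816704273224
up3 8.32 [0.5503 0.0004 0.1792] [-0.3838  0.3537 -3.1404] [-0.0394 -0.0065  0.0194] 0.014885980063264232 58.618202805519104
```

View pics/lift.png

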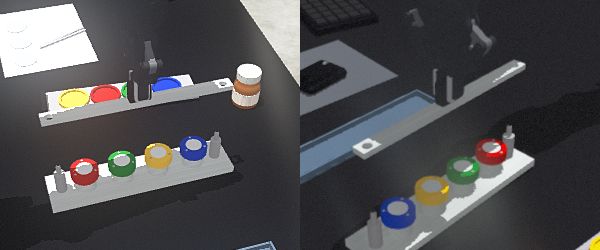

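The bar came up level and all the cups stayed in the rack. Next it goes to the tray.

```bash
python3 - <<'E'
from h import *
np.set_printoptions(precision=4,suppress=True)
def pr(m): s=status.read_state(); print(m,round(s["t"],2),s["eef_pos"],s["contact_force"],s["opening"],s["finger_force"])
q=down(.09); x,y=.551,-.218
bot.move_straight([x,y,.15],q,velocity=.15); pr("above")
bot.move_straight([x,y,.035],velocity=.1)
print(bot.move_straight([x,y,.014],velocity=.015,contact_N=3)); pr("down")
grab("side","s_t"); grab("scene","c_t")
command_gripper(.04); pr("open")
bot.move_straight([x,y,.12],velocity=.1)
bot.move_to([.50,.0,.30],down(0.085)); bot.dwell(.3); im,c=grab("wrist","w2"); pr("look")
for k in COLS:
    for b in blobs(im,k,300)[:2]:
        e=cv2.minEnclosingCircle(b); print(k,cv2.contourArea(b),e[0],toz(c,e[0],.054)[0],toz(c,e[0],.018)[0])
E
python3 -c "
import cv2,numpy as np
a=cv2.imread('pics/s_t.png')[220:450,180:500];b=cv2.imread('pics/c_t.png')[100:330,100:420]
cv2.imwrite('pics/tr.png',np.hstack([a,b]))"
```

```text
above 10.03 [ 0.5513 -0.2167  0.1502] [-1.3156  0.3001 -2.1179] 0.014757662030530812 58.62063109874725
True
down 12.37 [ 0.5509 -0.218   0.0182] [-0.8701 -0.2673  5.3272] 0.014864455436587005 59.45252180099487
open 12.83 [ 0.5492 -0.2174  0.0167] [0.2204 0.7352 0.4617] 0.04007927477230917 0.0
look 15.47 [ 0.5    -0.0006  0.2994] [-0.9551  0.5477 -0.784 ] 0.039850086397936996 0.0
red 2305.0 (119.5, 158.5) [0.5311 0.2011 0.054 ] [0.5275 0.2194 0.018 ]
red 1288.0 (320.0, 242.9146270751953) [ 0.46   -0.0067  0.054 ] [ 0.4498 -0.0078  0.018 ]
yellow 2059.0 (122.0576171875, 214.4145050048828) [0.4737 0.2019 0.054 ] [0.4648 0.2203 0.018 ]
yellow 1645.0 (319.5, 122.7978744506836) [0.5816 0.0041 0.054 ] [0.5828 0.004  0.018 ]
green 2576.5 (116.0506591796875, 98.82598876953125) [0.5873 0.2009 0.054 ] [0.589  0.2192 0.018 ]
green 1385.0 (319.7164306640625, 185.67910766601562) [ 0.5206 -0.0013  0.054 ] [ 0.5161 -0.0019  0.018 ]
blue 2997.0 (112.0, 34.0) [0.6434 0.2011 0.054 ] [0.6504 0.2193 0.018 ]
blue 1942.0 (320.0, 54.13888931274414) [0.6425 0.0088 0.054 ] [0.6493 0.0091 0.018 ]
```

View pics/tr.png

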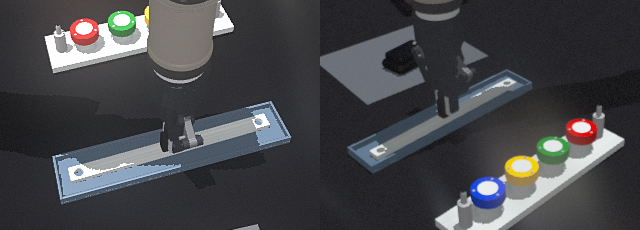

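View pics/w2.png

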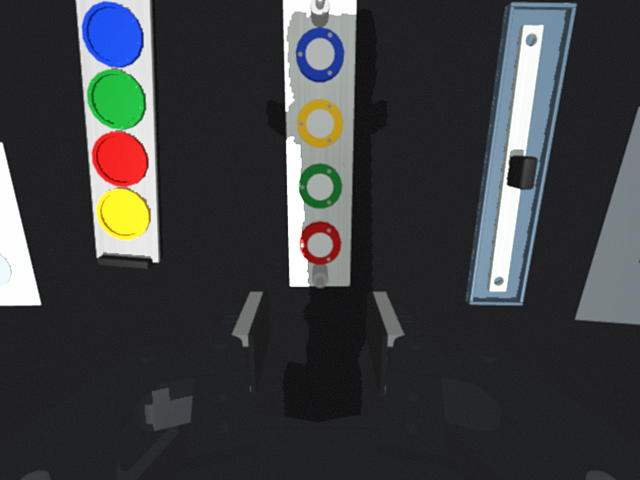

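The bar lies flat in the tray, and the four cups sit along the line at yaw 0.085, as expected. I'll move the first cup, yellow.

```bash
cat > cup.py <<'E'
from h import *
np.set_printoptions(precision=4,suppress=True)
def pr(m): s=status.read_state(); print(m,round(s["t"],2),s["eef_pos"],s["contact_force"],round(s["opening"],4),s["finger_force"])
OFF=dict(red=-.093,green=-.031,yellow=.031,blue=.093)
SEAT=dict(yellow=(.4655,.2195),red=(.5274,.2195),green=(.589,.2195),blue=(.6508,.2195))
ZG,ZH=.0235,.115
def move_cup(k):
    o=OFF[k]; x,y=.551+o*np.cos(.085),.0007+o*np.sin(.085); sx,sy=SEAT[k]
    bot.move_to([x,y,ZH],down(.085)); command_gripper(.08); bot.dwell(.15)
    if bot.move_straight([x,y,ZG],velocity=.1,contact_N=8): pr("CONTACT"); return False
    command_gripper(.035); pr(k+" grip")
    if not .043<status.read_state()["opening"]<.049: return False
    bot.move_straight([x,y,ZG+.015],velocity=.05); bot.move_straight([x,y,ZH],velocity=.12); pr("lift")
    bot.move_straight([sx,sy,ZH],down(0),velocity=.18); bot.dwell(.2)
    bot.move_straight([sx,sy,ZG+.014],velocity=.1); bot.dwell(.2)
    print(bot.move_straight([sx,sy,ZG-.001],velocity=.015,contact_N=3)); pr("down")
    command_gripper(.065); pr("open")
    bot.move_straight([sx,sy,ZH],velocity=.12)
    return True
E
python3 - <<'E'
from cup import *
print(move_cup("yellow"))
a=grab("side")[0][120:300,200:440]; b=grab("scene")[0][230:470,200:540]
w=grab("wrist")[0]
cv2.imwrite("pics/y1.png",np.hstack([cv2.resize(a,(400,300)),cv2.resize(b,(400,300))])[:,:,::-1])
E
```

```text
yellow grip 18.41 [0.5827 0.0033 0.0244] [-0.9316  0.3657  4.9754] 0.0443 60.93587279319763
lift 19.65 [0.5812 0.0032 0.1143] [ 0.7666 -0.6105 -0.5173] 0.0445 61.08358025550842
True
down 23.22 [0.4653 0.2195 0.0264] [-0.3212 -0.0949  4.2618] 0.0442 61.51558756828308
open 23.55 [0.4645 0.2189 0.0256] [ 0.6687 -0.728   1.4015] 0.0651 0.0
True
```

View pics/y1.png

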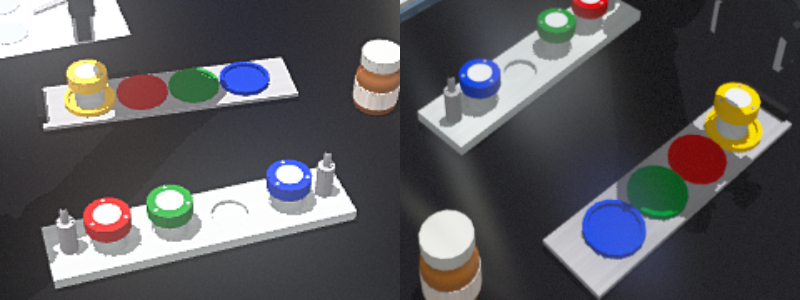

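Yellow is upright in its seat, down at the expected height. I'll continue with the rest.

Run:
```python
from cup import *
for k in ["red","green","blue"]:
    if not move_cup(k): print("stop"); break
bot.move_to([.50,.10,.30],down(0)); bot.dwell(.3); w=grab("wrist","wend")[0]; pr("end")
im,c=grab("wrist")
for k in COLS:
    b=blobs(im,k,300)[0]; print(k,cv2.minEnclosingCircle(b))
a=grab("side")[0][120:300,200:440]; b=grab("scene")[0][230:470,200:540]
cv2.imwrite("pics/end.png",np.vstack([np.hstack([cv2.resize(a,(400,300)),cv2.resize(b,(400,300))]),np.hstack([cv2.resize(w,(400,300)),cv2.resize(w[0:200,60:327],(400,300))])])[:,:,::-1])
```

```text
red grip 27.43 [ 0.4587 -0.0072  0.0243] [-2.0598  0.2166  5.4751] 0.0442 60.294671058654785
lift 28.68 [ 0.4576 -0.0073  0.1144] [ 0.2183 -0.4481 -1.6559] 0.0442 61.15164756774902
True
down 32.19 [0.5272 0.2194 0.0264] [-0.2332 -0.2142  4.6894] 0.0442 61.52752876281738
open 32.52 [0.5261 0.2188 0.0252] [ 0.2357 -0.9698  0.3878] 0.0651 0.0
green grip 36.24 [ 0.5206 -0.002   0.0244] [-0.8539 -0.0344  5.5137] 0.0442 60.522587299346924
lift 37.48 [ 0.5194 -0.0021  0.1143] [-0.6588  0.5687 -2.2076] 0.0443 61.08765721321106
True
down 40.98 [0.5888 0.2195 0.0264] [-0.7454 -0.7859  3.7875] 0.0442 61.430100202560425
open 41.31 [0.5878 0.2188 0.0252] [-0.0771  0.453   0.3449] 0.0653 0.0
blue grip 45.01 [0.6445 0.0086 0.0245] [ 0.228  -0.2272  3.8259] 0.0448 61.135783195495605
lift 46.25 [0.643  0.0084 0.1143] [ 0.3818  0.4731 -1.3122] 0.0446 61.13568663597107
True
down 49.62 [0.6506 0.2194 0.0265] [ 0.1619 -0.3749  4.1191] 0.0441 61.517254114151
open 49.95 [0.6494 0.2188 0.025 ] [ 0.5525 -1.187  -0.0664] 0.0651 0.0
end 52.24 [0.5001 0.1003 0.2994] [ 0.1153 -0.2999 -0.9655] 0.0652 0.0
red ((206.84097290039062, 177.38824462890625), 29.381954193115234)
yellow ((210.70079040527344, 231.6496124267578), 28.636837005615234)
green ((201.6075439453125, 119.06011962890625), 31.201807022094727)
blue ((196.51393127441406, 52.185237884521484), 35.943687438964844)
```

View pics/end.png

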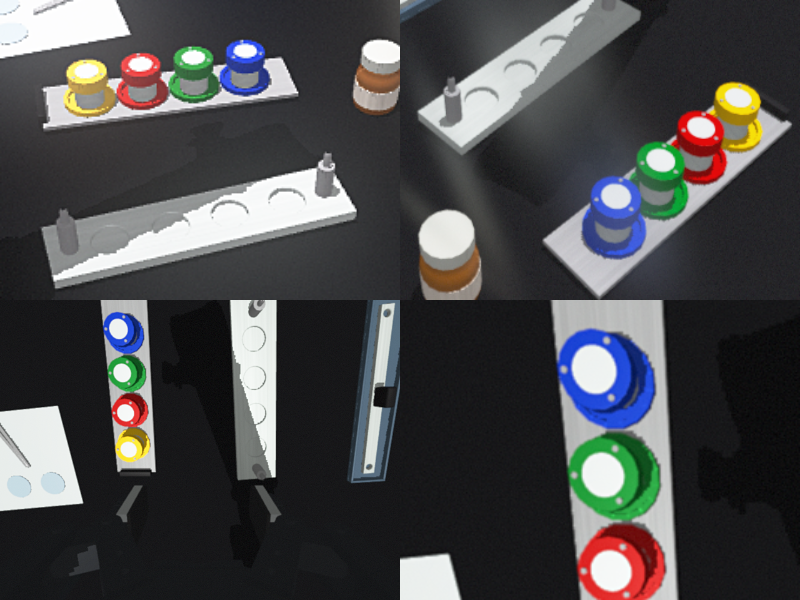

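All four cups stand upright in the seats of their colours, the bar is flat in the tray, and the gripper is open and clear. I'm handing the job in.

```bash
python3 -c "
from bench import job
print(job.close_job())"
```

```text
the job is handed in; nothing more can be done
None
```

The job is handed in at about 52 s: the bar came straight up off the pins and lies flat in its tray, and all four cups stand upright in the seats matching their rings, with the gripper clear.

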